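Clamp the washed tube rack on the shaker

TASK

The empty tube rack was left standing on its end to drain: tip it over with a light push so that it comes down on its base with the tube openings up, then carry it level to the shaker platform and set it down between the two bars, centred along them. Slide the loose bar up until the rack is held snugly between it and the fixed bar, turn the wing screw clockwise until it is tight, and let go. Leave the bottle, the steel bucket and the tip box where they are.

Things in the scene. Friction and masses are not known exactly. Their poses are not given: they have to be found in the camera images.
- rack_center (a point): Centre of the white tube rack, 150 (x) x 52 (y) x 52 mm (z), 0.14 to 0.28 kg, gripped across its width. z points out of the face with the square tube openings. It starts standing on an end, x up, z level, centre 75 mm up. Pushed near its top along its -z (from the openings' side) it overbalances at about 17 deg and falls on its solid base (centre then 26 mm up, about 100 mm on).
- platform (a point): Centre of the shaker platform's grey rubber mat, 92 mm above the bench, 228 mm (x) by 236 mm (y). x runs along both clamping bars, y from the loose to the fixed bar, z up; yawed up to 15 deg from the world's axes. Rails at x = -125 and +125 mm, 16 mm wide, stand 6 mm above the mat and carry the bars. The white housing (270 mm wide, from x = -205 to +150 mm) does not move.
- fixed_face (a point): Middle of the fixed bar's rubber face towards the loose bar: 75 mm from the platform's centre along +y, 13 mm above the mat. The bar is 272 mm long, 20 mm wide, from 6 to 20 mm above the mat. Axes as the platform's.
- bar_mid (a point): Centre of the loose clamping bar: 272 mm long (x), 20 mm wide (y), 14 mm high, from 6 to 20 mm above the mat. Its rubber face towards the fixed bar lies 10 mm from this point along +y. Axes as the platform's.
- bar (a joint): Travel of the loose bar in m towards the fixed bar, 0 (its centre at platform y = -85 mm) to 0.115. It slides with about 3 N of friction and stays where it is left. With the rack pressed on the fixed bar it stops at about 0.098. It is moved by holding the wing screw on it, or by pushing its outer side, and pushes the rack along.
- wing_grip (a point): Point on the wing screw's vertical axis, where it is gripped from above. Black blade 62 mm long (this point's y), 12 mm thick (x), top 14 mm above this point at the wing ends, 8 mm above it in the middle, underside 10 mm below; the bar's top is 23 mm below this point. It stands on the loose bar 125 mm from its centre towards the platform's -x and moves with it.
- wing (a joint): Turn of the wing screw in rad, growing clockwise seen from above: loose near 0 (blade along the platform's y, across the bar), tight at its stop at 1.4. Friction about 0.12 N m. The wing tips sweep a circle of 31 mm radius, close by the near end of a rack that is centred on the bars.
- bottle_center (a point): Centre of a bystander: amber bottle, 72 mm diameter, 165 mm tall; point 80 mm above the bench.
- bucket_center (a point): Centre of a bystander: steel centrifuge bucket, open on top, 90 mm diameter, 110 mm tall; point 55 mm above the bench.
- tip_box_center (a point): Centre of a bystander: grey pipette-tip box with clear cover, 124 by 86 by 62 mm; point 31 mm above the bench.
Not all that is in view belongs to the job. Leave any green or pink look-alike of the part that bears rack_center alone.

How it is judged:
By the outcome, as a careful person would: the job done as asked, in the order asked, and still so for the second after the job is handed in, with the robot touching nothing.
It also fails if it takes over 59 s, if anything falls off the work surface, if the arm or the gripper's body presses on something with over 40 N, if the wrist force passes 120 N, or if a joint passes its speed limit or range.

ROBOT

A 7-joint arm with a two-finger parallel gripper is mounted at the origin on the work surface. World frame = base frame: x ahead of the robot, y to its left, z up, the work surface at z = 0. Lengths are in m, angles in rad, forces in N, time in s.
With the tool pointing down it reaches from about 0.425 to 0.875 m from the base axis. Payload 9.9 kg.
Tool frame: the origin (TCP) lies between the finger pads; the fingertips stand 25 mm ahead of it and the grasp point (between the pads) lies 6 mm ahead of it; z points along the fingers, y is the line along which they close (so a half turn about z gives the same grasp; the last joint's range is limited). The gripper opens to 85 mm and grips with 20 to 120 N. Pads are 22 mm wide; open, the fingers measure 114 mm over their backs; the gripper's body (76 mm by 85 mm) begins 54 mm behind the grasp point. The pads swing forward as they close: fully open they stand 13 mm farther back than shut.
Start: joints at [-1.38, 0.576, 0.025, 1.437, -0.015, 1.129, -0.057], TCP at [0.183, 0.65, 0.256] pointing down, gripper open.
Joint ranges: [-2.76, 2.76], [-0.34, 2.15], [-1.52, 1.57], [0.19, 2.46], [-1.09, 4.23], [0.17, 1.99], [-2.82, 2.82]. Speed limits (rad/s): [2.22, 2.22, 3.01, 3.01, 3.14, 3.14, 3.14].

INTERFACE

Orientations are given as a unit quaternion [x, y, z, w].
In Python, from workcell import robot, get_image, camera_model gives the robot as it stands.
- The arm moves only by the shell command python3 -m pendant 'ROWS' [FORCE]. ROWS is JSON, a list that holds one entry, the list of rows, each a list of 7 numbers: the shift along the tool's x, y, z in mm, then the turn, a rotation vector about the tool's x, y, z in rad, then the opening, from 0 (shut) to 1 (fully open). In form: [[[tx, ty, tz, ax, ay, az, jaw], ...]]. A call has 1 to 12 rows; each row is the pose to reach, as a shift and turn from the pose commanded when the call began, along the tool's axes at that moment; what a row does not reach only later rows make up. A row lasts 1/8 s, in which the tool goes at most 62.5 mm and 10.7 degrees, less where a joint would pass 70% of its speed; a pose out of reach is approached as far as the arm can. A call with a gripper value outside its range is refused whole. The fingers move at their own pace and stop on an object; FORCE is the grip in N (left out, the last holds). Time passes only in rows, so rows that repeat a pose let the fingers close. It gives the time, the measured TCP pose, the force, the opening and the grip force at its end, in the units of the state.
- robot.get_obs(): the state, without advancing time (a new reading comes with each control period).
- get_image(name): name is "side" or "top"; returns (picture, depth): 420x560x3 uint8, blue, green, red; 420x560 float32, m along the optical axis (not along the pixel's ray), 0 where there is no reading.
- camera_model(name): a dict with "fov_y" (degrees; the focal length in pixels is half the picture's height over the tangent of half this angle, whatever the lens; pixels are square), "cx", "cy" (the principal point, pixels), "k1" (the pictures are not rectified: a ray, as slopes to the right and down, at radius r is drawn at 1 + k1 r^2 times it, then the intrinsics apply), "R" (3x3) and "t" (3): a world point X has camera coordinates R X + t. Camera axes: x right, y down, z forward; pixel columns grow to the right and rows downward; lengths in m; the calibration is good to about 2 mm. A picture is of the moment at which its call begins. camera_model takes no time and is no camera call.
- robot.hand_in(): hands the job in; it is judged then, once.
The state is a dict: "time": time; "q": joint angles; "dq": joint speeds; "joint_torque": joint torques, N m; "ee_pos": TCP position; "eef_rot": TCP orientation; "contact_force": force on the tool from outside, world axes, zero at the start; "torque": the same for the moment, N m; "grip_width": finger opening in m; "gripper_force": force on a finger pad.
Only numpy, scipy, OpenCV 4.12 (cv2) and the standard library are available. Lean on these libraries where they do the work, as an engineer would, in place of code of your own. Each camera call takes 0.05 s, during which the arm holds its last target. There are 200 camera calls.

## Working session

There is one attempt and no reset: what is moved stays moved. The work goes in short steps, Python scripts to look and compute and a shell command to move; the robot and the scene stay as the last step left them, time stands still between calls to the robot, and variables do not carry over. Pictures are saved under pics/ and viewed, at most 10 in all, crops included, and the job is handed in when it is done.

```bash
ls; mkdir -p pics
cat > h.py <<'E'
import numpy as np, cv2
from workcell import robot, get_image, camera_model
def cloud(name):
    im,d=get_image(name); m=camera_model(name)
    h,w=d.shape; f=h/2/np.tan(np.radians(m['fov_y'])/2)
    K=np.array([[f,0,m['cx']],[0,f,m['cy']],[0,0,1.]])
    u,v=np.meshgrid(np.arange(w),np.arange(h))
    p=cv2.undistortPoints(np.stack([u,v],-1).reshape(-1,1,2).astype(np.float64),K,np.array([m['k1'],0,0,0,0.]))[:,0]
    z=d.reshape(-1); c=np.c_[p*z[:,None],z]
    X=(c-np.array(m['t']))@np.array(m['R'])
    X[z==0]=np.nan
    return im,X.reshape(h,w,3)
E
python3 - <<'E'
from h import *
for n in('side','top'):
    im,X=cloud(n); cv2.imwrite(f'pics/{n}0.png',im); np.save(f'{n}0.npy',X)
    m=camera_model(n); print(n,-np.array(m['R']).T@m['t'])
o=robot.get_obs(); print(o['time'],o['ee_pos'],o['eef_rot'],o['contact_force'])
E
```

```text
pics
side [ 0.01115548 -1.1460648   0.97156199]
top [0.40586638 0.01903086 1.46597285]
0.1 [0.18304164 0.64933257 0.25553218] [ 1.36935692e-01  9.90579669e-01 -7.28138896e-04 -6.91973806e-05] [ 0.2910734   0.2755001  -0.35097051]
```

View pics/side0.png

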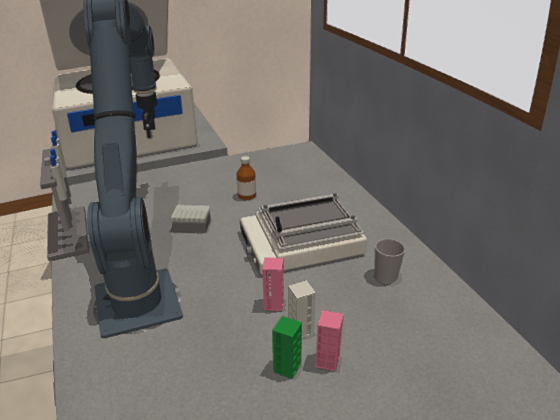

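View pics/top0.png

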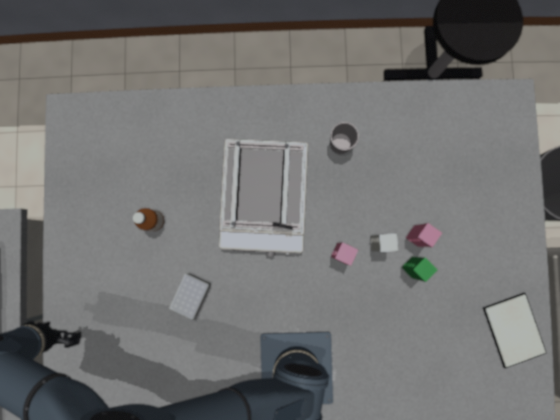

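The top view shows the white rack at (388,242), with pink at (345,253) and (425,235) and green at (421,268). The platform is at (263,185), the wing at (283,225), the bottle at (146,218), the tip box at (189,296) and the bucket at (343,137). In the side view the white rack is at (302,310). Next I'll take measurements and crops.

Run:
```python
from h import *
s=cv2.imread('pics/side0.png');t=cv2.imread('pics/top0.png')
a=cv2.resize(s[240:385,225:405],None,fx=3.3,fy=3.3,interpolation=3)
cv2.imwrite('pics/crop1.png',a)
b=cv2.resize(t[125:285,205:445],None,fx=3.3,fy=3.3,interpolation=3)
cv2.imwrite('pics/crop2.png',b)
X=np.load('top0.npy');S=np.load('side0.npy')
# top faces z in .14-.16 rack/lookalikes
def comp(X,im,lo,hi,roi):
    m=((X[...,2]>lo)&(X[...,2]<hi)).astype(np.uint8); r=np.zeros_like(m); r[roi[1]:roi[3],roi[0]:roi[2]]=1; m*=r
    n,l,st,c=cv2.connectedComponentsWithStats(m)
    for i in range(1,n):
        if st[i,4]<25: continue
        P=X[l==i]; q=P[:,:2].astype(np.float32); rc=cv2.minAreaRect(q)
        print(c[i].round(0),st[i,4],'mid',np.median(P,0).round(4),'rect',np.round(rc[0],4),np.round(rc[1],4),round(rc[2],1),'col',im[l==i].mean(0).round())
print('racks');comp(X,t,.14,.16,(320,200,450,300))
print('bars');comp(X,t,.104,.12,(200,120,330,270))
print('wing');comp(X,t,.122,.16,(200,120,330,270))
print('mat');comp(X,t,.085,.096,(200,120,330,270))
print('others');comp(X,t,.05,.2,(100,100,400,330))
print('racks side');comp(S,s,.14,.16,(225,240,405,385))
```

```text
racks
[429. 235.] 329 mid [ 0.4209 -0.408   0.1492] rect [ 0.4211 -0.4087] [0.0537 0.0534] 53.4 col [140. 121. 164.]
[388. 243.] 316 mid [ 0.402  -0.2843  0.1489] rect [ 0.402  -0.2857] [0.0514 0.0539] 0.5 col [173. 173. 170.]
[346. 254.] 314 mid [ 0.3718 -0.1576  0.1491] rect [ 0.3721 -0.1582] [0.0518 0.0521] 63.3 col [147. 128. 167.]
[425. 269.] 322 mid [ 0.3209 -0.3897  0.1494] rect [ 0.321  -0.3895] [0.0531 0.0521] 42.7 col [ 76. 129.  63.]
bars
[235. 184.] 548 mid [0.5947 0.1714 0.1113] rect [0.5976 0.1717] [0.0211 0.2717] 85.6 col [141. 141. 139.]
[284. 184.] 504 mid [0.5907 0.0199 0.1114] rect [0.5949 0.0199] [0.0199 0.2501] 85.7 col [146. 145. 143.]
wing
[282. 225.] 89 mid [0.4622 0.0302 0.1449] rect [0.4618 0.0301] [0.0617 0.0121] 76.4 col [69. 68. 70.]
mat
[264. 186.] 5093 mid [0.5897 0.0865 0.0909] rect [0.5918 0.0872] [0.2503 0.2806] 85.7 col [136. 135. 136.]
others
[345. 134.] 365 mid [ 0.7564 -0.1774  0.0922] rect [ 0.7382 -0.171 ] [0.0886 0.0873] 84.6 col [88. 88. 90.]
[263. 195.] 9245 mid [0.5593 0.0876 0.0904] rect [0.5643 0.0894] [0.271  0.3592] 85.7 col [145. 144. 
[... 193 characters left out ...]
41] 2.4 col [153. 153. 151.]
[345. 253.] 372 mid [ 0.3738 -0.1542  0.1483] rect [ 0.3722 -0.158 ] [0.0522 0.0521] 63.4 col [137. 120. 157.]
[189. 296.] 1037 mid [0.2493 0.3329 0.0604] rect [0.2487 0.3336] [0.0868 0.1217] 64.6 col [152. 148. 146.]
racks side
[272. 264.] 292 mid [ 0.3688 -0.1619  0.1517] rect [ 0.3705 -0.1557] [0.0568 0.0527] 63.1 col [127. 109. 196.]
[302. 290.] 360 mid [ 0.3978 -0.2872  0.1514] rect [ 0.4005 -0.2825] [0.0549 0.0571] 2.0 col [157. 171. 179.]
[330. 320.] 372 mid [ 0.4184 -0.4092  0.1506] rect [ 0.4206 -0.4074] [0.057  0.0527] 52.5 col [130. 110. 203.]
[287. 327.] 434 mid [ 0.3153 -0.3917  0.1506] rect [ 0.3167 -0.3887] [0.0561 0.0536] 43.0 col [ 53. 119.  37.]
```

View pics/crop1.png

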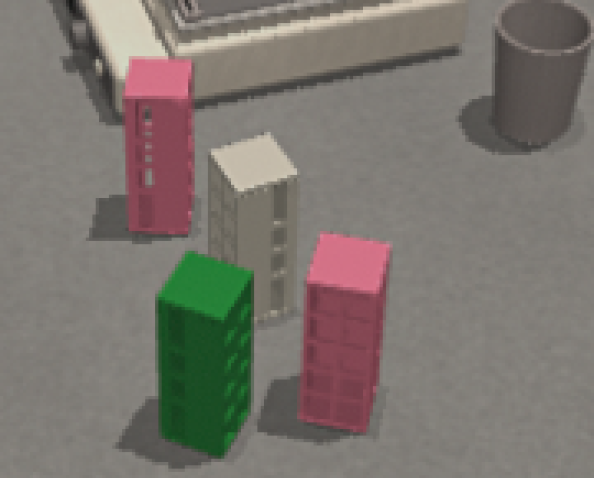

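View pics/crop2.png

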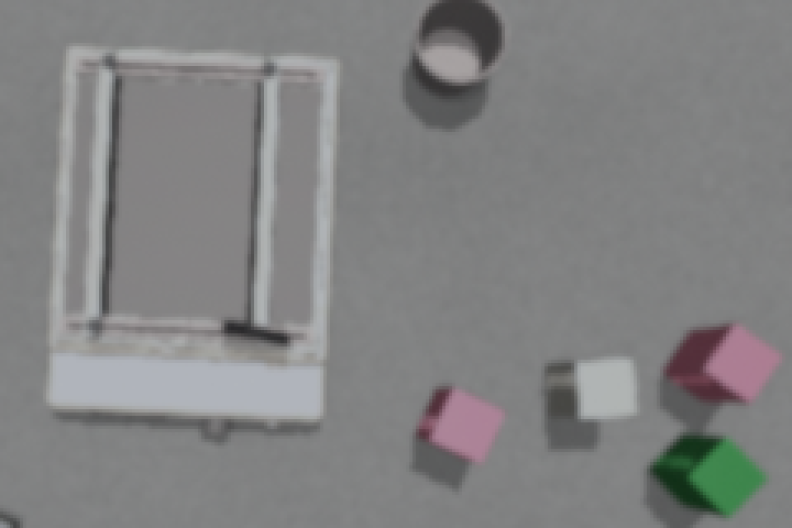

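The side crop shows the white rack at about (255,230), with a two-column grid on its left face, which looks towards -x. The face towards -y has windows near its right (+x) edge. In the top crop the wing is at (257,333) and the fixed bar is the left one. I'll check the opening depth on each face and enlarge the view.

Run:
```python
from h import *
s=cv2.imread('pics/side0.png');t=cv2.imread('pics/top0.png')
a=cv2.resize(s[275:345,275:330],(440,560),interpolation=2)
b=cv2.resize(t[225:260,368:403],(340,340),interpolation=2); b=cv2.copyMakeBorder(b,0,220,0,0,0)
cv2.imwrite('pics/crop3.png',cv2.convertScaleAbs(np.hstack([a,b]),alpha=1.4))
S=np.load('side0.npy')
for r in range(290,340,3): print(r,' '.join('%4d,%4d'%tuple(1000*(S[r,c,:2])) if np.isfinite(S[r,c,0]) else '  -  ' for c in range(286,318,2)))
```

```text
290  426,-113  374,-256  378,-259  376,-277  380,-281  385,-281  389,-284  395,-284  401,-284  403,-290  409,-290  414,-292  418,-295  421,-299  505,-139  509,-144
293  421,-125  373,-258  380,-256  375,-280  376,-290  381,-292  385,-295  390,-297  394,-298  399,-299  405,-299  408,-304  411,-309  418,-306  424,-306  503,-158
296  415,-139  373,-257  377,-261  374,-283  388,-262  377,-302  380,-306  385,-306  391,-305  396,-307  401,-307  421,-276  421,-289  419,-305  424,-306  498,-169
299  411,-149  374,-256  379,-257  375,-281  390,-258  375,-304  381,-305  387,-304  391,-307  396,-307  402,-307  419,-281  421,-290  419,-306  424,-306  492,-183
302  407,-161  374,-256  378,-259  374,-283  377,-289  375,-306  379,-310  384,-310  390,-310  395,-310  402,-306  421,-277  421,-291  417,-309  424,-307  486,-195
305  401,-173  373,-258  375,-267  375,-280  389,-261  374,-308  380,-307  384,-310  389,-310  396,-307  402,-307  421,-278  419,-294  419,-306  427,-302  482,-204
308  398,-182  373,-258  378,-259  374,-282  390,-258  375,-307  380,-306  386,-305  392,-305  396,-309  403,-306  4
[... 979 characters left out ...]
08  421,-282  421,-295   -    426,-308  447,-278
329  312,-395  315,-400  319,-401  324,-403  329,-402  333,-404  338,-404  349,-390  392,-308  399,-305  404,-306  419,-287  417,-304  422,-305  436,-289  441,-292
332  307,-407  312,-406  315,-411  320,-411  324,-413  332,-406  345,-388  348,-392  393,-306  398,-307  405,-305   -    417,-304  422,-306  432,-298  437,-301
335  305,-411  308,-416  313,-417  316,-421  339,-380  332,-408  341,-397  350,-390  392,-308  395,-315  405,-305  411,-305  416,-308  422,-307  427,-309  430,-314
338  306,-410  309,-414  311,-421  314,-425  338,-380  332,-407  346,-387  349,-391  393,-307  399,-308  402,-312  407,-314  412,-316  417,-317  421,-322  428,-320
```

View pics/crop3.png

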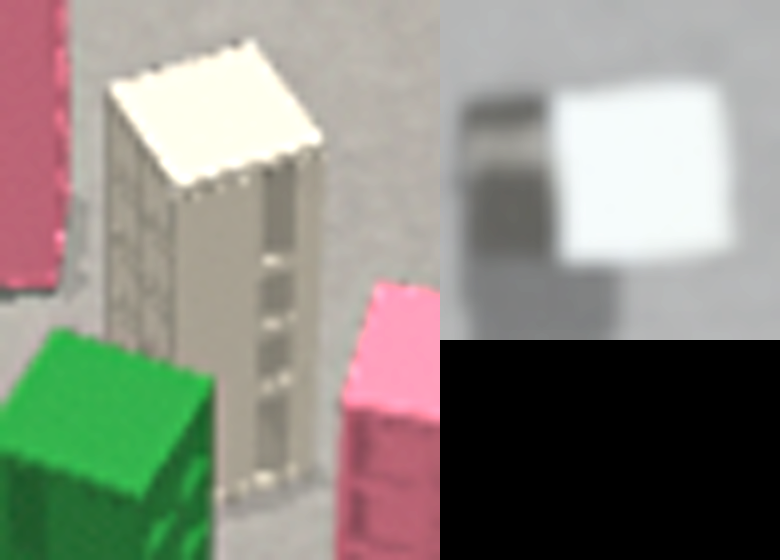

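```bash
cat >> h.py <<'E'
from scipy.spatial.transform import Rotation as Ro
def rot(a):
    a=np.radians(a); y=np.array([np.cos(a),np.sin(a),0]); z=np.array([0,0,-1.])
    return np.c_[np.cross(y,z),y,z]
def rel(*T, base=None):
    o=robot.get_obs()
    R0=Ro.from_quat(o['eef_rot']).as_matrix(); p0=np.array(o['ee_pos'])
    if base: p0=np.array(base[:3]); R0=rot(base[3])
    print('t',round(o['time'],2),'p',np.round(o['ee_pos'],4),'yaw',np.degrees(np.arctan2(R0[1,1],R0[0,1])).round(2),'F',np.round(o['contact_force'],1),'w',round(float(o['grip_width']),4),'g',np.round(o['gripper_force'],1))
    for t in T:
        print((1000*R0.T@(np.array(t[:3])-p0)).round(1).tolist(), Ro.from_matrix(R0.T@rot(t[3])).as_rotvec().round(3).tolist())
E
python3 -c "
from h import *
rel((.45,.45,.28,90),(.6,.1,.28,90),(.5,-.25,.28,90),(.338,-.284,.26,90))"
```

```text
t 0.1 p [0.183  0.6493 0.2555] yaw 74.26 F [ 0.3  0.3 -0.4] w 0.0851 g 0.0
[-311.0, -119.5, -24.3] [-0.001, -0.0, -0.275]
[-550.4, -415.6, -23.8] [-0.001, -0.0, -0.275]
[-549.1, -779.7, -23.3] [-0.001, -0.0, -0.275]
[-402.4, -856.3, -3.2] [-0.001, -0.0, -0.275]
```

```bash
python3 -m pendant '[[[-311,-120,-24,0,0,-0.275,0],[-311,-120,-24,0,0,-0.275,0],[-311,-120,-24,0,0,-0.275,0],[-311,-120,-24,0,0,-0.275,0],[-311,-120,-24,0,0,-0.275,0],[-550,-416,-24,0,0,-0.275,0],[-550,-416,-24,0,0,-0.275,0],[-550,-416,-24,0,0,-0.275,0],[-550,-416,-24,0,0,-0.275,0],[-550,-416,-24,0,0,-0.275,0],[-550,-416,-24,0,0,-0.275,0],[-550,-416,-24,0,0,-0.275,0]]]' 30
python3 -c "
from h import *
rel((.5,-.25,.28,90),(.338,-.284,.26,90),(.338,-.284,.150,90))"
```

```text
time: 1.6
ee_pos: [0.6007, 0.095, 0.28]
eef_rot: [0.003, 1.0, -0.001, -0.0]
contact_force: [-0.3, 0.8, -0.4]
grip_width: 0.0001
gripper_force: 0.0
t 1.6 p [0.6007 0.095  0.28  ] yaw 89.69 F [-0.3  0.8 -0.4] w 0.0001 g 0.0
[98.8, -345.5, 0.7] [-0.002, -0.0, -0.005]
[260.6, -380.3, 20.8] [-0.002, -0.0, -0.005]
[260.6, -380.1, 130.8] [-0.002, -0.0, -0.005]
```

```bash
python3 -m pendant '[[[100,-350,0,0,0,0,0],[100,-350,0,0,0,0,0],[100,-350,0,0,0,0,0],[100,-350,0,0,0,0,0],[100,-350,0,0,0,0,0],[100,-350,0,0,0,0,0],[262,-384,20,0,0,0,0],[262,-384,20,0,0,0,0],[262,-384,20,0,0,0,0],[262,-384,130,0,0,0,0],[262,-384,130,0,0,0,0],[262,-384,130,0,0,0,0]]]'
python3 -c "
from h import *
rel((.43,-.284,.150,90))"
```

```text
time: 3.1
ee_pos: [0.336, -0.2828, 0.1482]
eef_rot: [-0.0, 1.0, 0.002, -0.003]
contact_force: [0.4, -0.6, 0.3]
grip_width: -0.0
gripper_force: 0.0
t 3.1 p [ 0.336  -0.2828  0.1482] yaw 90.0 F [ 0.4 -0.6  0.3] w -0.0 g 0.0
[-94.0, -1.2, -2.3] [0.004, -0.005, 0.0]
```

```bash
python3 -m pendant '[[[-24,0,-2,0,0,0,0],[-30,0,-2,0,0,0,0],[-36,0,-2,0,0,0,0],[-42,0,-2,0,0,0,0],[-48,0,-2,0,0,0,0],[-54,0,-2,0,0,0,0],[-58,0,-2,0,0,0,0],[-62,0,-2,0,0,0,0],[-65,0,-2,0,0,0,0],[-68,0,-2,0,0,0,0]]]'
python3 - <<'E'
from h import *
im,X=cloud('top');rel()
m=(X[...,2]>.015)&(X[...,2]<.2);m[:225]=m[:225]
r=X[200:270,350:420]; print('max z right of .43:',np.nanmax(r[...,2][(r[...,0]>.43)&(r[...,0]<.6)&(r[...,1]<-.2)&(r[...,1]>-.36)]))
E
```

```text
time: 4.35
ee_pos: [0.4058, -0.284, 0.1523]
eef_rot: [-0.0, 1.0, 0.0, -0.0]
contact_force: [0.5, 0.1, 0.4]
grip_width: 0.0001
gripper_force: 0.0
t 4.4 p [ 0.4063 -0.284   0.1523] yaw 90.02 F [ 0.3 -0.7  0.7] w 0.0001 g 0.0
max z right of .43: 0.5623809697655189
```

```bash
python3 -m pendant '[[[10,0,-40,0,0,0,0.95],[10,0,-100,0,0,0,0.95],[10,0,-110,0,0,0,0.95],[10,0,-110,0,0,0,0.95]]]'
cat >> h.py <<'E'
def comp(X,im,lo,hi,box):
    m=((X[...,2]>lo)&(X[...,2]<hi)&(X[...,0]>box[0])&(X[...,0]<box[1])&(X[...,1]>box[2])&(X[...,1]<box[3])).astype(np.uint8)
    n,l,st,c=cv2.connectedComponentsWithStats(m)
    for i in range(1,n):
        if st[i,4]<25: continue
        P=X[l==i]; rc=cv2.minAreaRect(P[:,:2].astype(np.float32))
        print(c[i].round(0),st[i,4],'mid',np.median(P,0).round(4),'rect',np.round(rc[0],4),np.round(rc[1],4),round(rc[2],1),'col',im[l==i].mean(0).round())
E
python3 - <<'E'
from h import *
im,X=cloud('side');rel()
im2,X2=cloud('top')
comp(X,im,.045,.06,(.38,.65,-.4,-.2)); comp(X2,im2,.045,.06,(.38,.65,-.4,-.2))
cv2.imwrite('pics/s1.png',np.hstack([cv2.resize(im[200:380,220:400],(400,400)),cv2.resize(im2[150:290,310:450],(400,400))]))
E
```

```text
time: 4.9
ee_pos: [0.3959, -0.284, 0.2627]
eef_rot: [-0.0, 1.0, -0.0, 0.001]
contact_force: [-0.4, 0.0, -0.2]
grip_width: 0.0724
gripper_force: 0.0
t 4.95 p [ 0.3954 -0.2837  0.2617] yaw 90.02 F [ 0.1 -0.9 -0.9] w 0.0791 g 0.0
[337. 305.] 475 mid [ 0.5174 -0.2778  0.0518] rect [ 0.5049 -0.2789] [0.153  0.0578] 1.2 col [149. 163. 171.]
[379. 209.] 335 mid [ 0.5121 -0.2816  0.0511] rect [ 0.5081 -0.2814] [0.15   0.0535] 2.2 col [159. 161. 159.]
```

View pics/s1.png

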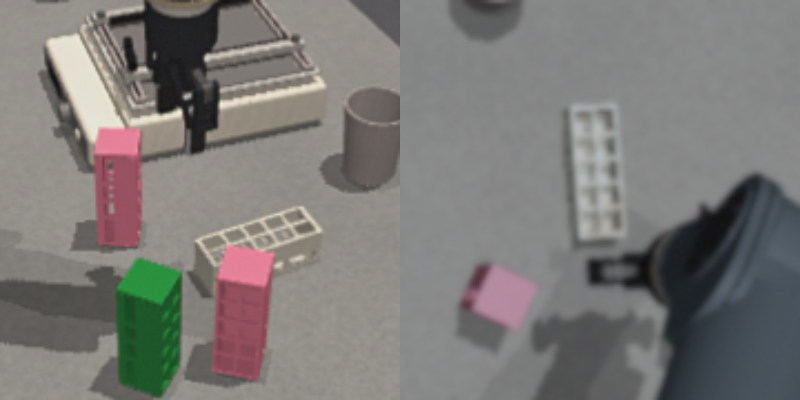

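The rack lies on its base with the openings up. Top crop (598,172), centre about (0.507, -0.281), yaw 2°.

```bash
python3 -c "
from h import *
rel((.507,-.281,.12,92),(.507,-.281,.044,92))"
```

```text
t 5.0 p [ 0.3952 -0.2836  0.2612] yaw 90.02 F [ 0.  -0.2 -1.5] w 0.0812 g 0.0
[-112.0, 2.4, 141.0] [0.001, -0.002, -0.035]
[-112.2, 2.3, 217.0] [0.001, -0.002, -0.035]
```

```bash
python3 -m pendant '[[[-112,2,30,0,0,-0.035,1],[-112,2,100,0,0,-0.035,1],[-112,2,140,0,0,-0.035,1],[-112,2,190,0,0,-0.035,1],[-112,2,216,0,0,-0.035,1],[-112,2,216,0,0,-0.035,1],[-112,2,216,0,0,-0.035,1],[-112,2,216,0,0,-0.035,0.4],[-112,2,216,0,0,-0.035,0.4],[-112,2,216,0,0,-0.035,0.4],[-112,2,216,0,0,-0.035,0.4]]]' 40
python3 -c "
from h import *
rel((.507,-.281,.12,92),(.507,-.281,.044,92))"
```

```text
time: 6.38
ee_pos: [0.5083, -0.2821, 0.0476]
eef_rot: [-0.018, 1.0, -0.0, 0.001]
contact_force: [-0.7, 1.4, 6.5]
grip_width: 0.0516
gripper_force: 42.1
t 6.38 p [ 0.5083 -0.2821  0.0476] yaw 92.02 F [-0.7  1.4  6.5] w 0.0516 g 42.1
[1.1, 1.1, -72.4] [-0.001, 0.002, 0.0]
[1.2, 1.1, 3.6] [-0.001, 0.002, 0.0]
```

```bash
python3 -m pendant '[[[0,0,-40,0,0,0,0.4],[0,0,-90,0,0,0,0.4],[0,0,-140,0,0,0,0.4],[0,0,-175,0,0,0,0.4],[0,0,-175,0,0,0,0.4]]]' 40
python3 -c "
from h import *
rel((.593,.096,.222,85.7),(.593,.096,.165,85.7),(.593,.096,.142,85.7))"
```

```text
time: 7.0
ee_pos: [0.5088, -0.2827, 0.2247]
eef_rot: [-0.018, 1.0, -0.001, 0.003]
contact_force: [-0.5, -0.1, -2.6]
grip_width: 0.0513
gripper_force: 43.0
t 7.0 p [ 0.5088 -0.2827  0.2247] yaw 92.01 F [-0.5 -0.1 -2.6] w 0.0513 g 43.0
[-97.4, 375.5, 2.2] [-0.002, 0.006, 0.11]
[-97.1, 375.7, 59.2] [-0.002, 0.006, 0.11]
[-96.9, 375.7, 82.2] [-0.002, 0.006, 0.11]
```

```bash
python3 -m pendant '[[[-8,30,2,0,0,0.01,0.4],[-20,75,2,0,0,0.02,0.4],[-32,125,2,0,0,0.04,0.4],[-45,175,2,0,0,0.05,0.4],[-58,225,2,0,0,0.07,0.4],[-70,275,2,0,0,0.08,0.4],[-83,320,2,0,0,0.1,0.4],[-92,355,2,0,0,0.11,0.4],[-97,375,2,0,0,0.11,0.4],[-97,375,2,0,0,0.11,0.4],[-97,375,2,0,0,0.11,0.4]]]' 40
python3 - <<'E'
from h import *
rel((.593,.096,.165,85.7),(.593,.096,.142,85.7))
im,X=cloud('side'); comp(X,im,.215,.24,(.45,.7,-.05,.2)); comp(X,im,.105,.12,(.4,.75,-.05,.25));comp(X,im,.122,.16,(.4,.5,-.05,.25))
im,X=cloud('top'); comp(X,im,.215,.24,(.45,.7,-.05,.2))
E
```

```text
time: 8.38
ee_pos: [0.5912, 0.0942, 0.219]
eef_rot: [0.038, 0.999, -0.001, -0.0]
contact_force: [-0.1, 0.5, -0.8]
grip_width: 0.0515
gripper_force: 42.9
t 8.38 p [0.5912 0.0942 0.219 ] yaw 85.61 F [-0.1  0.5 -0.8] w 0.0515 g 42.9
[-1.7, 2.0, 54.0] [-0.001, -0.001, -0.002]
[-1.8, 2.0, 77.0] [-0.001, -0.001, -0.002]
[306. 184.] 410 mid [0.5768 0.0863 0.2236] rect [0.5877 0.0898] [0.0754 0.1521] 80.8 col [102. 111. 116.]
[291. 204.] 241 mid [0.5386 0.1698 0.1112] rect [0.5955 0.1701] [0.0332 0.2716] 83.3 col [80. 85. 89.]
[316. 225.] 486 mid [0.5812 0.0193 0.1135] rect [0.584  0.0241] [0.0323 0.2729] 86.4 col [116. 122. 127.]
[278. 224.] 72 mid [0.4577 0.0197 0.1467] rect [0.4594 0.0319] [0.0656 0.0117] 76.7 col [31. 30. 32.]
```

```bash
python3 -m pendant '[[[-2,2,25,0,0,0,0.4],[-2,2,50,0,0,0,0.4],[-2,2,65,0,0,0,0.4],[-2,2,72,0,0,0,0.4],[-2,2,76,0,0,0,0.4],[-2,2,78,0,0,0,0.4],[-2,2,78,0,0,0,0.4]]]' 40
python3 -c "
from h import *
rel((.593,.096,.140,85.7))"
```

```text
time: 9.35
ee_pos: [0.5938, 0.0981, 0.1416]
eef_rot: [0.037, 0.999, 0.0, 0.0]
contact_force: [0.2, -0.3, -1.2]
grip_width: 0.0512
gripper_force: 42.9
t 9.35 p [0.5938 0.0981 0.1416] yaw 85.72 F [ 0.2 -0.3 -1.2] w 0.0512 g 42.9
[0.6, -2.1, 1.6] [0.0, 0.001, 0.0]
```

```bash
python3 -m pendant '[[[1,0,1,0,0,0,0.4],[1,0,2,0,0,0,0.4],[1,0,2,0,0,0,0.4],[1,0,2,0,0,0,0.4]]]' 40
python3 -c "
from h import *
rel((.593,.096,.140,85.7))"
```

```text
time: 9.85
ee_pos: [0.5926, 0.0982, 0.1396]
eef_rot: [0.037, 0.999, 0.0, 0.0]
contact_force: [-2.3, 0.1, 5.3]
grip_width: 0.0511
gripper_force: 43.5
t 9.85 p [0.5926 0.0982 0.1396] yaw 85.72 F [-2.3  0.1  5.3] w 0.0511 g 43.5
[-0.6, -2.2, -0.4] [0.0, 0.0, 0.0]
```

```bash
python3 -m pendant '[[[0,0,0,0,0,0,0.8],[0,0,0,0,0,0,0.8],[0,0,0,0,0,0,0.8],[0,0,-30,0,0,0,0.8],[0,0,-80,0,0,0,0.6],[0,0,-110,0,0,0,0.4],[90,-60,-110,0,0,0,0.4],[130,-90,-110,0,0,0,0.4],[130,-90,-110,0,0,0,0.4]]]' 40
python3 - <<'E'
from h import *
rel((.462,.0302,.18,-13.6),(.462,.0302,.132,-13.6))
im2,X=cloud('side'); comp(X,im2,.135,.155,(.45,.7,-.05,.2)); comp(X,im2,.107,.12,(.4,.75,-.05,.25))
im,X=cloud('top'); comp(X,im,.135,.155,(.45,.7,-.05,.2)); comp(X,im,.104,.12,(.4,.75,-.05,.25))
cv2.imwrite('pics/s2.png',np.hstack([cv2.resize(im2[170:280,220:380],(400,275)),cv2.resize(im[110:270,190:350],(400,400))[:275]]))
E
```

```text
time: 10.98
ee_pos: [0.4535, 0.0164, 0.2494]
eef_rot: [0.038, 0.999, -0.0, -0.0]
contact_force: [0.6, -0.1, -0.1]
grip_width: 0.0341
gripper_force: 0.0
t 10.97 p [0.4535 0.0164 0.2494] yaw 85.63 F [ 0.6 -0.1 -0.1] w 0.0341 g 0.0
[-7.5, 14.4, 69.4] [-0.001, -0.0, 1.732]
[-7.5, 14.4, 117.4] [-0.001, -0.0, 1.732]
[308. 205.] 452 mid [0.5901 0.0964 0.1438] rect [0.5902 0.0979] [0.0666 0.1535] 89.1 col [136. 149. 155.]
[278. 223.] 61 mid [0.4586 0.0337 0.1474] rect [0.4602 0.0331] [0.0699 0.0117] 77.1 col [38. 38. 40.]
[329. 196.] 58 mid [0.7054 0.1656 0.1144] rect [0.6923 0.1718] [0.0304 0.0764] 64.9 col [122. 128. 133.]
[299. 200.] 38 mid [0.5961 0.1809 0.1154] rect [0.5928 0.1791] [0.0137 0.1048] 87.0 col [155. 163. 169.]
[270. 207.] 78 mid [0.4886 0.1784 0.1136] rect [0.4961 0.1804] [0.0732 0.0286] 0.5 col [ 98. 103. 107.]
[316. 225.] 453 mid [0.5835 0.0195 0.1139] rect [0.5852 0.0228] [0.0312 0.2733] 85.4 col [123. 129. 134.]
[259. 181.] 325 mid [0.6025 0.0966 0.1431] rect [0.5926 0.0966] [0.0521 0.1503] 85.8 col [166. 165. 162.]
[235. 184.] 548 mid [0.5957 0.1715 0.1111] rect [0.598  0.1716] [0.0208 0.2724] 85.6 col [146. 146. 144.]
[285. 171.] 346 mid [0.6317 0.0166 0.1116] rect [0.635  0.0168] [0.0199 0.1709] 85.6 col [150. 150. 147.]
```

View pics/s2.png

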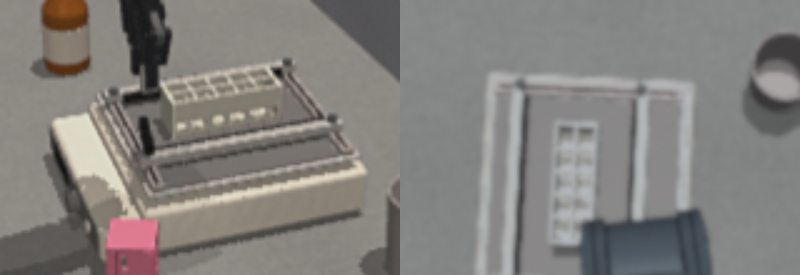

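```bash
python3 -m pendant '[[[-7,14,40,0,0,1.732,0.4],[-7,14,40,0,0,1.732,0.4],[-7,14,40,0,0,1.732,0.4],[-7,14,40,0,0,1.732,0.4],[-7,14,40,0,0,1.732,0.4],[-7,14,40,0,0,1.732,0.4],[-7,14,40,0,0,1.732,0.4],[-7,14,40,0,0,1.732,0.4],[-7,14,40,0,0,1.732,0.4],[-7,14,40,0,0,1.732,0.4],[-7,14,40,0,0,1.732,0.4],[-7,14,40,0,0,1.732,0.4]]]' 40
python3 -c "
from h import *
rel((.462,.0302,.165,-13.6),(.462,.0302,.142,-13.6)); print(np.round(robot.get_obs()['q'],2))"
```

```text
time: 12.58
ee_pos: [0.4644, 0.0316, 0.2093]
eef_rot: [0.785, 0.62, 0.0, 0.0]
contact_force: [-0.4, -0.9, -0.4]
grip_width: 0.0341
gripper_force: 0.0
t 12.57 p [0.4644 0.0316 0.2093] yaw -13.38 F [-0.4 -0.9 -0.4] w 0.0341 g 0.0
[-1.9, -2.0, 44.3] [0.0, -0.0, 0.004]
[-1.9, -2.0, 67.3] [0.0, -0.0, 0.004]
[-0.6   0.38  0.59  2.05 -0.29  0.8  -0.07]
```

```bash
python3 -m pendant '[[[-2,-2,30,0,0,0,0.4],[-2,-2,50,0,0,0,0.4],[-2,-2,62,0,0,0,0.4],[-2,-2,67,0,0,0,0.4],[-2,-2,67,0,0,0,0.4],[-2,-2,67,0,0,0,0],[-2,-2,67,0,0,0,0],[-2,-2,67,0,0,0,0],[-2,-2,67,0,0,0,0]]]' 40
python3 -c "
from h import *
rel((.462,.0302,.142,-13.6),(.462+.075*.08,.0302+.997*.08,.142,-13.6)); print(robot.get_obs()['torque'])"
```

```text
time: 13.7
ee_pos: [0.4602, 0.0304, 0.1427]
eef_rot: [0.785, 0.619, -0.001, -0.001]
contact_force: [-7.2, 1.0, 9.6]
grip_width: 0.0111
gripper_force: 40.4
t 13.7 p [0.4602 0.0304 0.1427] yaw -13.51 F [-7.2  1.   9.6] w 0.0111 g 40.4
[0.2, 1.8, 0.7] [-0.003, -0.001, 0.001]
[79.2, -11.0, 0.8] [-0.003, -0.001, 0.001]
[ 0.25880764  1.55350461 -0.07993708]
```

```bash
python3 -m pendant '[[[8,-2.5,-1,0,0,0,0],[16,-4,-1,0,0,0,0],[24,-5.5,-1,0,0,0,0],[32,-6.5,-1,0,0,0,0],[38,-7.5,-1,0,0,0,0],[44,-8.5,-1,0,0,0,0],[50,-9.5,-1,0,0,0,0],[56,-10.5,-1,0,0,0,0],[62,-11.5,-1,0,0,0,0],[67,-12.5,-1,0,0,0,0],[71,-13,-1,0,0,0,0],[71,-13,-1,0,0,0,0]]]' 40
python3 -c "
from h import *
rel((.462+.075*.08,.0302+.997*.08,.142,-13.6)); print(robot.get_obs()['torque'])"
```

```text
time: 15.2
ee_pos: [0.4657, 0.1029, 0.1432]
eef_rot: [0.785, 0.619, -0.0, -0.0]
contact_force: [-0.7, 0.3, -17.6]
grip_width: 0.0112
gripper_force: 39.7
t 15.2 p [0.4657 0.1029 0.1432] yaw -13.48 F [ -0.7   0.3 -17.6] w 0.0112 g 39.7
[7.4, 0.6, 1.2] [-0.001, -0.0, 0.002]
[ 0.04339131  0.28505042 -0.12055265]
```

```bash
python3 -m pendant '[[[2,0,0.6,0,0,0,0],[4,0,0.6,0,0,0,0],[5,-0.5,0.6,0,0,0,0],[5.5,-0.5,0.6,0,0,0,0],[5.5,-0.5,0.6,0,0,0,0]]]' 40
python3 -m pendant '[[[0.7,0,0,0,0,0,0],[1.4,0,0,0,0,0,0],[1.4,0,0,0,0,0,0]]]' 40
```

```text
time: 15.82
ee_pos: [0.466, 0.1074, 0.143]
eef_rot: [0.786, 0.619, -0.0, -0.0]
contact_force: [-5.7, -3.1, -6.4]
grip_width: 0.0111
gripper_force: 41.1
time: 16.2
ee_pos: [0.4661, 0.1087, 0.143]
eef_rot: [0.786, 0.619, -0.0, -0.001]
contact_force: [-6.7, -3.8, -6.1]
grip_width: 0.0113
gripper_force: 41.3
```

```bash
python3 -m pendant '[[[0.7,-0.3,0,0,0,0,0],[1.2,-0.3,0,0,0,0,0],[1.2,-0.3,0,0,0,0,0]]]' 40
python3 -m pendant '[[[0.6,0,0,0,0,0,0],[0.6,0,0,0,0,0,0],[0.6,0,0,0,0,0,0]]]' 40
```

```text
time: 16.58
ee_pos: [0.4662, 0.11, 0.143]
eef_rot: [0.786, 0.619, -0.0, -0.001]
contact_force: [-5.9, -3.4, -7.3]
grip_width: 0.0113
gripper_force: 41.2
time: 16.95
ee_pos: [0.4662, 0.1101, 0.143]
eef_rot: [0.786, 0.619, -0.001, -0.0]
contact_force: [-6.4, -4.6, -5.1]
grip_width: 0.0113
gripper_force: 41.3
```

```bash
python3 -m pendant '[[[0.6,0,0,0,0,0,0],[1.2,0,0,0,0,0,0],[1.2,0,0,0,0,0,0]]]' 40
python3 -m pendant '[[[0.6,0,0,0,0,0,0],[0.8,0,0,0,0,0,0],[0.8,0,0,0,0,0,0]]]' 40
```

```text
time: 17.32
ee_pos: [0.4662, 0.1102, 0.143]
eef_rot: [0.786, 0.618, -0.001, -0.0]
contact_force: [-7.5, -9.4, -4.8]
grip_width: 0.0111
gripper_force: 41.5
time: 17.7
ee_pos: [0.4663, 0.1103, 0.143]
eef_rot: [0.786, 0.618, -0.001, 0.0]
contact_force: [-8.7, -11.9, -3.1]
grip_width: 0.0114
gripper_force: 41.6
```

```bash
python3 -m pendant '[[[0,0,0,0,0,0,0],[0,0,0,0,0,0.1,0],[0,0,0,0,0,0.2,0],[0,0,0,0,0,0.3,0],[0,0,0,0,0,0.42,0],[0,0,0,0,0,0.54,0],[0,0,0,0,0,0.66,0],[0,0,0,0,0,0.78,0],[0,0,0,0,0,0.9,0],[0,0,0,0,0,1.0,0],[0,0,0,0,0,1.1,0],[0,0,0,0,0,1.1,0]]]' 70
python3 -c "
from h import *
rel(); print(robot.get_obs()['torque'])"
```

```text
time: 19.2
ee_pos: [0.4655, 0.111, 0.143]
eef_rot: [0.993, 0.116, -0.002, 0.0]
contact_force: [-12.9, -9.6, 2.3]
grip_width: 0.011
gripper_force: 72.4
t 19.2 p [0.4655 0.111  0.143 ] yaw -76.71 F [-12.9  -9.6   2.3] w 0.011 g 72.4
[-1.96305423  2.58596163 -0.12658961]
```

```bash
python3 -m pendant '[[[-0.8,0,0,0,0,0.08,0],[-0.8,0,0,0,0,0.13,0],[-0.8,0,0,0,0,0.16,0],[-0.8,0,0,0,0,0.16,0]]]' 70
python3 -c "
from h import *
rel(); print(robot.get_obs()['torque'])"
python3 -m pendant '[[[0,0,0,0,0,0.04,0],[0,0,0,0,0,0.06,0],[0,0,0,0,0,0.06,0]]]' 70
python3 -c "
from h import *
rel(); print(robot.get_obs()['torque'])"
```

```text
time: 19.7
ee_pos: [0.4655, 0.1112, 0.143]
eef_rot: [0.999, 0.037, -0.001, 0.0]
contact_force: [-10.1, -9.4, -1.6]
grip_width: 0.0106
gripper_force: 71.9
t 19.7 p [0.4655 0.1112 0.143 ] yaw -85.72 F [-10.1  -9.4  -1.6] w 0.0106 g 71.9
[-1.82140617  2.00073851  0.43404247]
time: 20.08
ee_pos: [0.4655, 0.1113, 0.143]
eef_rot: [1.0, 0.009, -0.001, 0.001]
contact_force: [-9.6, -10.5, -0.2]
grip_width: 0.0107
gripper_force: 81.2
t 20.07 p [0.4655 0.1113 0.143 ] yaw -89.01 F [ -9.6 -10.5  -0.2] w 0.0107 g 81.2
[-1.90785801  1.99157561  1.51443216]
```

```bash
python3 -m pendant '[[[0,0,0,0,0,-0.03,0],[0,0,0,0,0,-0.045,0],[0,0,0,0,0,-0.045,0]]]' 40
python3 -c "
from h import *
rel(); print(robot.get_obs()['torque'])"
```

```text
time: 20.45
ee_pos: [0.4655, 0.1112, 0.143]
eef_rot: [1.0, 0.031, -0.001, 0.0]
contact_force: [-9.6, -9.7, -1.3]
grip_width: 0.0107
gripper_force: 72.3
t 20.45 p [0.4655 0.1112 0.143 ] yaw -86.5 F [-9.6 -9.7 -1.3] w 0.0107 g 72.3
[-1.85099989  1.94728635  0.83073535]
```

```bash
python3 -m pendant '[[[0,0,0,0,0,0,0.35],[0,0,0,0,0,0,0.35],[0,0,0,0,0,0,0.35],[0,0,-15,0,0,0,0.35],[0,0,-60,0,0,0,0.35],[0,0,-120,0,0,0,0.35],[0,60,-140,0,0,0,0.35],[0,120,-140,0,0,0,0.35],[0,180,-140,0,0,0,0.35],[0,240,-140,0,0,0,0.35],[0,300,-140,0,0,0,0.35],[0,300,-140,0,0,0,0.35]]]' 40
python3 - <<'E'
from h import *
rel()
im2,X=cloud('side'); comp(X,im2,.135,.155,(.43,.7,-.05,.22))
im,X=cloud('top'); comp(X,im,.122,.155,(.43,.7,-.05,.22)); comp(X,im,.104,.12,(.4,.75,-.05,.25))
cv2.imwrite('pics/s3.png',np.hstack([cv2.resize(im2,(440,330)),cv2.resize(im[110:270,190:350],(330,330))]))
E
```

```text
time: 21.95
ee_pos: [0.4831, -0.1934, 0.2844]
eef_rot: [1.0, 0.025, 0.001, 0.002]
contact_force: [-0.5, 0.8, -0.1]
grip_width: 0.0299
gripper_force: 0.0
t 21.95 p [ 0.4831 -0.1934  0.2844] yaw -87.15 F [-0.5  0.8 -0.1] w 0.0299 g 0.0
[293. 200.] 222 mid [0.5534 0.1388 0.1444] rect [0.5607 0.1399] [0.0906 0.0639] 1.8 col [135. 148. 154.]
[271. 210.] 105 mid [0.4646 0.1073 0.1448] rect [0.4646 0.111 ] [0.0609 0.0184] 5.3 col [34. 34. 35.]
[246. 182.] 422 mid [0.6012 0.1371 0.1418] rect [0.5956 0.1358] [0.0529 0.1515] 85.7 col [163. 162. 159.]
[256. 224.] 86 mid [0.4681 0.1084 0.1455] rect [0.4678 0.1093] [0.0608 0.0119] 5.3 col [79. 79. 79.]
[235. 184.] 469 mid [0.5946 0.1734 0.111 ] rect [0.5984 0.1719] [0.0207 0.2727] 85.9 col [164. 164. 161.]
[259. 182.] 513 mid [0.5992 0.0995 0.1112] rect [0.5936 0.109 ] [0.039  0.2711] 85.5 col [152. 152. 149.]
```

View pics/s3.png

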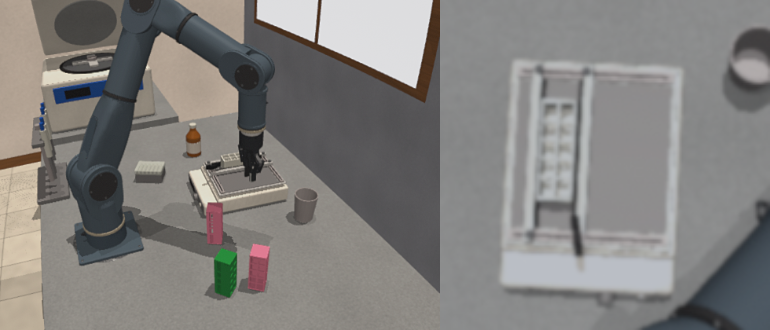

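The pictures show the rack held between the bars, at platform x of about 0 and y of about 49 mm. The wing blade is at 5.3°, which puts it at its tight stop, and the bystanders have not moved.

```bash
python3 -c "
from workcell import robot
print(robot.hand_in())"
```

```text
the job is handed in; nothing more can be done
None
```

The rack was tipped onto its base, set centred between the bars and clamped snugly, with the wing screw turned to its stop and the gripper released; I handed the job in at about 22 s, and no verdict came back.

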